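# Slide the cross tile under the viewing bridge

### The arm

A 6-joint arm with a two-finger parallel gripper is mounted at the origin on the work surface. World frame = base frame: x ahead of the robot, y to its left, z up, the work surface at z = 0. Lengths are in m, angles in rad, forces in N, time in s.
With the tool pointing down it reaches from about 0.425 to 1.125 m from the base axis. Payload 14.9 kg.
Tool frame: the origin (TCP) lies at the very end of the fingers, on their centre line; the grasp point (between the pads) lies 19 mm behind it (r.grip_point_offset is the distance from the TCP to the grasp point, in m); z points along the fingers, y is the direction in which the jaws open and shut (so a half turn about z gives the same grasp; the last joint's range is limited). The gripper opens to 91 mm and grips with 3 to 60 N. Pads are 32 mm wide; open, the fingers measure 118 mm over their backs; the gripper's body (76 mm by 178 mm) begins 60 mm behind the grasp point.
Start: joints at [-1.308, 0.379, 1.734, -0, 1.028, -0.033], TCP at [0.204, -0.67, 0.214] pointing down, gripper open.
Joint ranges: [-2.77, 2.77], [-0.74, 2.19], [0, 2.66], [-1.06, 4.2], [0.31, 2.87], [-3.08, 3.08]. Speed limits (rad/s): [1.89, 1.89, 2.39, 3.14, 3.14, 3.14].

### API

Orientations are given as [roll, pitch, yaw] about the fixed x, y, z axes, in that order (R = Rz(yaw) Ry(pitch) Rx(roll)).
In Python, from workcell import r gives the robot as it stands. The module is installed in compiled form; this text tells all that it offers.
- The arm moves only by the tool play_rows, never from a script. Its argument "series" is a list of rows, each an object with "linear": the shift along the tool's x, y, z in cm, a list of three; "twist": the turn, a rotation vector about the tool's x, y, z in degrees, a list of three. In form: [{"linear": [x, y, z], "twist": [rx, ry, rz]}, ...]. A call has 1 to 20 rows; each row shifts and turns the pose as measured when the row begins, along the tool's axes as they then stand; what a row does not reach is not made up. A row lasts 1/12 s, in which the tool goes at most 41.7 mm and 7.16 degrees, less where a joint would pass 70% of its speed; a pose out of reach is approached as far as the arm can. A call with a gripper value outside its range is refused whole. "grip" is the opening, from 0 (shut) to 1 (fully open), set as the call begins (left out, the last holds). The fingers move at their own pace and stop on an object; the grip force is fixed at half the most. Time passes only in rows, so rows that do not move let the fingers close. It gives the time, the measured TCP pose, the force and the opening at its end, in the units of the state.
- r.get_state(): the state, without advancing time (a new reading comes with each control period).
- r.grab_frame(name): name is "scene" or "top"; returns the picture (480x640x3 uint8, blue, green, red); there is no depth.
- r.camera_params(name): a dict with "fx", "fy", "cx", "cy" (pixels), "R" (3x3) and "t" (3): a world point X has camera coordinates R X + t. Camera axes: x right, y down, z forward; pixel columns grow to the right and rows downward; lengths in m; the calibration is good to about 2 mm. A picture is of the moment at which its call begins. camera_params takes no time and is no camera call.
- r.hand_in(): hands the job in, once; it reports no verdict.
Trained networks look in the newest picture that a camera, given by its name, has taken for a name from the list of things; names that differ only in an ending like _2 or _b are one class to them, and where a whole thing is asked for, a point or a joint stands for the part that bears it (a point fixed in the world has none). Each returns a list of dicts, best first, with "p" (0 to 1); they miss things now and then, are a little off and sometimes report something else, mostly with a low value. They report only what shows in the picture. A call takes as long as a camera call. They do not tell look-alikes from the thing itself.
- r.look_for(camera, query): "extent" ([left, top, width, height] in pixels, round what is visible of it).
The state is a dict: "t": time; "q": joint angles; "dq": joint speeds; "tau": joint torques, N m; "position": TCP position; "tcp_rot": TCP orientation; "ft_force": force on the tool from outside, world axes, zero at the start; "torque": the same for the moment, N m; "width": finger opening in m.
Only numpy, scipy, OpenCV 4.12 (cv2) and the standard library are available. Lean on these libraries where they do the work, as an engineer would, in place of code of your own. Each camera call takes 0.05 s, during which the arm holds its last target. There are 200 camera calls.

### The job

Using only the fingertips, push the white ceramic cross tile flat along the bench and in under the low metal viewing bridge until its black cross is centred under the round viewing hole and the tile lies square with the bridge. Do not pick the tile up or tip it, do not shove the bridge out of its place, and leave the other things on the bench where they stand; finish with the hand clear.

Things in the scene. Friction and masses are not known exactly. Their poses are not given: they have to be found in the camera images.
- tile: Loose flat white ceramic tile, 110 mm in its own x, 140 in its own y, 12 thick, about 0.4 kg (mass, friction vary), black cross on top. Origin: centre of its underside, z up. Starts left (+y) or right (-y) of the bridge, turned up to 0.35 rad from the world axes; half a turn makes no difference. In place, its 140 mm length lies along the passage.
- tile_cross (a point): Middle of the black cross (34 mm tip to tip) on the tile's upper face, 12 mm above the centre of the underside.
- bridge: Loose aluminium bridge (1.5 kg): deck 174 mm in its x, 74 in its y, on two legs 18 mm wide (x), 74 long (y). Passage along its own y, open at both ends, no stop: 138 mm wide, 16 high (tile: 4 mm headroom, 14 mm spare each side). Deck top 26 mm, black collar to 32 mm. Origin: centre between the legs at bench level, z up. In place, the tile stands 33 mm out of each end.
- bridge_eye (a point): Centre of the round viewing hole (50 mm, black collar 60 mm outside) in the middle of the deck, 26 mm above the bench: straight above the bridge's origin.
- mortar: Small white ceramic mortar bowl, 84 mm across, 45 mm high, on the other side of the bridge from the tile. Origin: centre of its underside. Leave alone.
- beaker: Empty glass beaker, 68 mm across, 90 mm high, beyond the bridge. Origin: centre of its underside. Leave alone.
- bottle: Amber glass bottle with black cap, 60 mm across, 130 mm high, beyond the bridge. Origin: centre of its underside. Leave alone.
- dish: Closed glass petri dish, 90 mm across, 16 mm high, beyond the bridge. Origin: centre of its underside. Leave alone.
- stopper: Cork stopper, 36 mm across, 32 mm high, between robot and bridge. Origin: centre of its underside. Leave alone.
- spatula: Wooden-handled spatula, 170 mm long, lying beyond the bridge. Leave alone.
Things that resemble listed ones, but are neither listed nor needed, are in the scene too. Of the things that look like the tile, take the one that is nearest to the robot's base at the start.

How it is judged:
At the end, for the whole second after the job is handed in: The cross lies within 8 mm (horizontally) of the centre of the viewing hole, the tile's long side is within 0.12 rad of the passage direction, and the tile lies flat and still on the bench (horizontal distance between tile_cross and bridge_eye below 0.008 m and angle between the y axis of tile and the y axis of bridge, either way round below 0.12 rad and height (world z) of tile below 0.003 m and angle between tile's own z axis and vertical below 0.03 rad and linear speed of tile below 0.01 m/s); the robot touches nothing.
It fails at once if the tile is lifted off the bench (height (world z) of tile above 0.006 m).
It fails at once if the tile is tipped (angle between tile's own z axis and vertical above 0.07 rad).
It fails at once if the bridge is shoved more than 12 mm or tipped (distance of bridge_eye from where it was at the start of the episode above 0.012 m or angle between bridge's own z axis and vertical above 0.07 rad).
It fails at once if a bystander (mortar, beaker, bottle, dish, stopper, spatula) is moved more than 30 mm (distance of any of mortar, beaker, bottle, dish, stopper, spatula from where it was at the start of the episode above 0.03 m).
It fails at once if the mortar, beaker or bottle is knocked over (angle between any of mortar, beaker, bottle's own z axis and vertical above 0.5 rad).
It also fails if it takes over 58 s, if anything falls off the work surface, if the arm or the gripper's body presses on something with over 40 N, if the wrist force passes 120 N, or if a joint passes its speed limit or range.

## Working session

There is one attempt and no reset: what is moved stays moved. The work goes in short steps, Python scripts to look and compute and a tool call to move; the robot and the scene stay as the last step left them, time stands still between calls to the robot, and variables do not carry over. Pictures are saved under pics/ and viewed, about 8 in all and at most 12, crops included, and the job is handed in when it is done.

Besides the shell and the picture viewer there is one more tool, called after "Emit:" by a JSON object that holds its "api" and its "payload". play_rows: Moves the arm, as the interface text tells. Its arguments: {"type":"object","properties":{"series":{"type":"array","items":{"type":"object","properties":{"linear":{"type":"array","items":{"type":"number"}},"twist":{"type":"array","items":{"type":"number"}}}}},"grip":{"type":"number"}},"required":["series"]}

```bash
mkdir -p pics
python3 - <<'E'
from workcell import r
import cv2
for n in("top","scene"):
    im=r.grab_frame(n); cv2.imwrite(f"pics/{n}0.png",im)
    p=r.camera_params(n); print(n,p)
for q in("tile","tile_cross","bridge","bridge_eye","mortar","stopper"):
    print(q,[(d["extent"],round(d["p"],2)) for d in r.look_for("top",q)])
print(r.get_state())
E
```

```text
top {'fx': 455.4718819439551, 'fy': 455.4718819439551, 'cx': 327.89941262281246, 'cy': 234.36995520825053, 'R': array([[ 0.01678668, -0.99977905,  0.01265179],
       [-0.99710847, -0.0176771 , -0.0739068 ],
       [ 0.07411411, -0.01137456, -0.9971849 ]]), 't': array([-0.14531977,  0.56125305,  1.08944838])}
scene {'fx': 480.4625047302439, 'fy': 480.4625047302439, 'cx': 319.78562518748, 'cy': 238.6926304017759, 'R': array([[-0.88716138,  0.46142808,  0.00536724],
       [ 0.3743567 ,  0.72645757, -0.57629546],
       [-0.26981798, -0.50925781, -0.8172238 ]]), 't': array([ 0.57815353, -0.08842682,  1.17081619])}
tile [([454.0, 268.0, 56.3, 57.0], 0.75), ([247.6, 197.0, 33.3, 73.2], 0.71), ([337.4, 219.2, 64.4, 59.7], 0.59)]
tile_cross [([336.9, 220.2, 67.7, 57.6], 0.81), ([462.4, 263.9, 50.6, 64.3], 0.62)]
bridge [([243.8, 198.5, 39.5, 75.1], 0.82)]
bridge_eye [([245.9, 195.0, 35.5, 77.4], 0.59), ([322.3, 134.8, 26.3, 29.2], 0.37)]
mortar [([152.1, 216.1, 37.5, 34.4], 0.63), ([339.9, 218.7, 66.7, 60.9], 0.63)]
stopper [([270.5, 313.3, 14.5, 16.1], 0.54), ([241.9, 114.4, 31.0, 66.2], 0.17)]
{'t': 0.4, 'q': array([-1.30833100e+00,  3.78983776e-01,  1.73423368e+00,  3.79215634e-05,
        1.02847757e+00, -3.32941998e-02]), 'dq': array([-0.00091396, -0.00065029, -0.00037054,  0.00015409,  0.00114842,
        0.0013265 ]), 'tau': array([-4.50462876e-04, -7.62950850e+01, -4.34230471e+01,  6.49872213e-02,
        4.02322935e-02, -1.01044532e-05]), 'position': array([ 0.20403064, -0.66959465,  0.21385645]), 'tcp_rot': array([-3.14149142e+00, -3.58680330e-05,  2.95739951e-01]), 'ft_force': array([1.43332015, 0.57639242, 0.24399786]), 'torque': array([-0.01591281, -0.03936277,  0.12764653]), 'width': 0.09127849924446886}
```

View pics/top0.png

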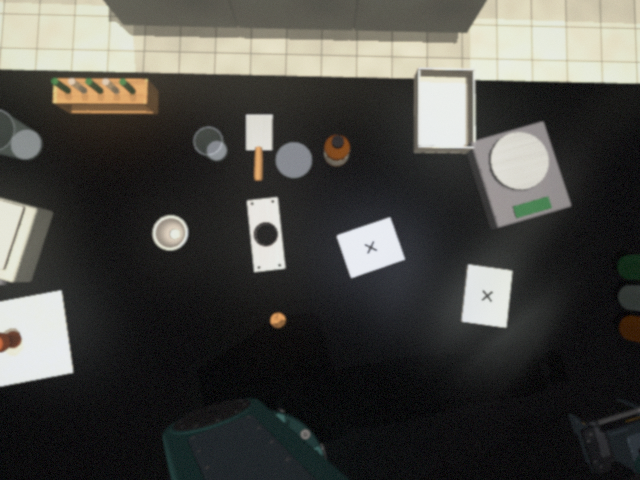

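View pics/scene0.png

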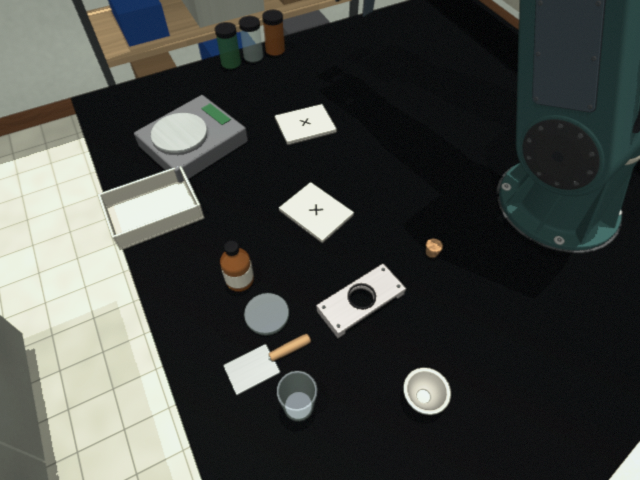

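The top view shows two tile look-alikes: A with its cross at (371,247) and B at (487,296). The bridge is at (266,235), the mortar at (170,233) and the stopper at (278,320). I'll compute world positions and distances from the base.

```bash
cat > h.py <<'E'
from workcell import r
import cv2,numpy as np
def toworld(n,uv,z):
    p=r.camera_params(n);R,t=np.array(p["R"]),np.array(p["t"])
    uv=np.atleast_2d(uv).astype(float)
    d=np.c_[(uv[:,0]-p["cx"])/p["fx"],(uv[:,1]-p["cy"])/p["fy"],np.ones(len(uv))]@R
    c=-R.T@t
    return (c+d*((z-c[2])/d[:,2])[:,None])[:,:2]
def topix(n,X):
    p=r.camera_params(n);c=np.array(p["R"])@X+p["t"]
    return p["fx"]*c[0]/c[2]+p["cx"],p["fy"]*c[1]/c[2]+p["cy"]
def rect(im,n,seed,z,th=140):
    """min-area rectangle (world) of bright blob containing seed"""
    m=(im.min(2)>th).astype(np.uint8)
    k,lab=cv2.connectedComponents(m)
    l=lab[int(seed[1]),int(seed[0])]
    if l==0: return None
    cs,_=cv2.findContours((lab==l).astype(np.uint8),cv2.RETR_EXTERNAL,cv2.CHAIN_APPROX_NONE)
    c=max(cs,key=cv2.contourArea)[:,0]
    return cv2.minAreaRect((toworld(n,c,z)*1000).astype(np.float32)), cv2.boxPoints(cv2.minAreaRect((toworld(n,c,z)*1000).astype(np.float32)))
E
python3 - <<'E'
from h import *
im=r.grab_frame("top"); s=r.grab_frame("scene")
for nm,uv,uvs,z in(("A",(360,240),(300,207),.012),("B",(475,285),(300,120),.012),("bridge",(266,210),(335,310),.026)):
    for n,i,u in(("top",im,uv),("scene",s,uvs)):
        q=rect(i,n,u,z); print(nm,n,q and (np.round(q[0][0]),np.round(q[0][1]),round(q[0][2],1),q[1].round().tolist()))
for nm,u,z in (("Ax",(371,247),.012),("Bx",(487,296),.012),("eye",(265.5,234),.03),("mortar",(170,233),.045),("stopper",(278,320),.032)):
    w=toworld("top",u,z)[0];print(nm,w.round(3),np.hypot(*w).round(3))
print(toworld("scene",[(316,210),(305,122),(362,296)],.012).round(3),toworld("scene",[(362,296)],.03))
c=np.hstack([cv2.resize(im[205:335,220:360],None,fx=2.8,fy=2.8,interpolation=2),cv2.resize(im[205:335,330:530],None,fx=2,fy=2.8)])
cv2.imwrite("pics/crop.png",cv2.resize(im[190:335,235:525],None,fx=2.75,fy=2.75,interpolation=cv2.INTER_CUBIC))
E
```

```text
A top (array([ 535., -240.]), array([112., 142.]), 19.8, [[459.0, -192.0], [507.0, -326.0], [612.0, -288.0], [564.0, -155.0]])
A scene (array([ 538., -240.]), array([111., 141.]), 19.9, [[461.0, -193.0], [509.0, -325.0], [614.0, -287.0], [566.0, -155.0]])
B top (array([ 422., -527.]), array([111., 141.]), 83.0, [[345.0, -573.0], [485.0, -590.0], [498.0, -480.0], [358.0, -463.0]])
B scene None
bridge top (array([562.,  16.]), array([176.,  76.]), 7.6, [[470.0, 42.0], [480.0, -33.0], [654.0, -10.0], [644.0, 65.0]])
bridge scene (array([564.,  16.]), array([175.,  75.]), 7.7, [[472.0, 41.0], [482.0, -33.0], [656.0, -10.0], [646.0, 65.0]])
Ax [ 0.535 -0.242] 0.587
Bx [ 0.42  -0.528] 0.674
eye [0.561 0.015] 0.561
mortar [0.559 0.24 ] 0.608
stopper [ 0.356 -0.02 ] 0.357
[[ 0.537 -0.239]
 [ 0.423 -0.527]
 [ 0.557  0.009]] [[0.56317087 0.01713659]]
```

View pics/crop.png

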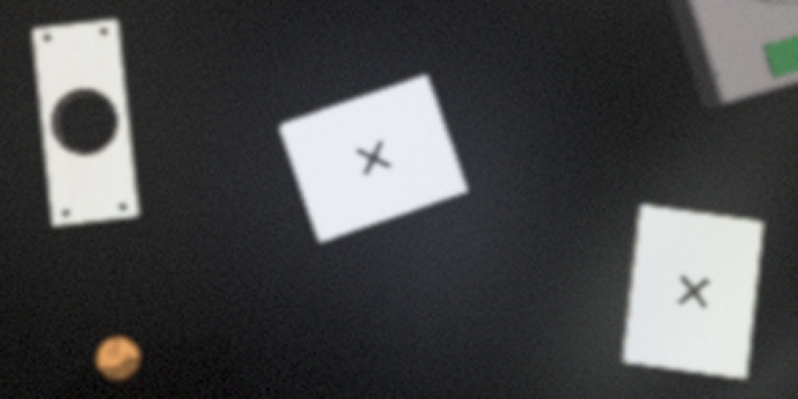

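The crop confirms that A (371,247) is 0.587 m from the base and B is 0.674 m, so A is the tile to push. Tile: (0.5365, -0.240), yaw 19.8°. Bridge: (0.563, 0.016), yaw 7.6°. In the bridge frame the tile is about 60 mm off in x and 250 mm off in y.

Plan:
1. Push the long side with two fingers square to the bridge. That aligns the tile and shifts it +x'.
2. Push the back edge along the passage.

```bash
cat >> h.py <<'E'
from scipy.spatial.transform import Rotation as Ro
C=np.array([.563,.016]);A=np.radians(7.6)
def B2W(x,y): # bridge frame mm -> world m
    return C+np.array([[np.cos(A),-np.sin(A)],[np.sin(A),np.cos(A)]])@np.array([x,y])/1000
def W2B(w): return np.array([[np.cos(A),np.sin(A)],[-np.sin(A),np.cos(A)]])@(np.asarray(w)-C)*1000
def plan(x,y,z,yaw):
    s=r.get_state();R0=Ro.from_euler("xyz",s["tcp_rot"]);R1=Ro.from_euler("xyz",[np.pi,0,np.radians(yaw)])
    d=np.r_[B2W(x,y),z]-s["position"]
    print("t",s["t"],"twist",np.degrees((R0.inv()*R1).as_rotvec()).round(2),"then lin cm",(R1.inv().apply(d)*100).round(2),"TCPb",W2B(s["position"][:2]).round(1),s["position"].round(4),"F",s["ft_force"].round(1))
def tile(seedb):
    im=r.grab_frame("top");u=topix("top",np.r_[B2W(*seedb),.012])
    q=rect(im,"top",u,.012)
    if q: print("tile b",W2B(np.array(q[0][0])/1000).round(1),np.round(q[0][1:2],0),[W2B(p/1000).round(0).tolist() for p in q[1]],q[0][2]-7.6)
    return im
E
python3 -c "
from h import *
plan(-160,-250,.2,7.6)"
```

```text
t 0.5 twist [-0.    0.    9.35] then lin cm [ 28.65 -38.21   1.39] TCPb [-446.5 -632.1] [ 0.204  -0.6696  0.2139] F [-0.5 -0.6 -0.6]
```

Emit:
{"api": "play_rows", "payload": {"grip": 1, "series": [{"linear": [0, 0, 0], "twist": [0, 0, 4.7]}, {"linear": [0, 0, 0], "twist": [0, 0, 4.65]}, {"linear": [2, -2.7, 0], "twist": [0, 0, 0]}, {"linear": [2, -2.7, 0], "twist": [0, 0, 0]}, {"linear": [2, -2.7, 0], "twist": [0, 0, 0]}, {"linear": [2, -2.7, 0], "twist": [0, 0, 0]}, {"linear": [2, -2.7, 0], "twist": [0, 0, 0]}, {"linear": [2, -2.7, 0], "twist": [0, 0, 0]}, {"linear": [2, -2.7, 0], "twist": [0, 0, 0]}, {"linear": [2, -2.7, 0], "twist": [0, 0, 0]}, {"linear": [2, -2.7, 0], "twist": [0, 0, 0]}, {"linear": [2, -2.7, 0], "twist": [0, 0, 0]}, {"linear": [2, -2.7, 0], "twist": [0, 0, 0]}, {"linear": [2, -2.7, 0], "twist": [0, 0, 0]}, {"linear": [2, -2.7, 0], "twist": [0, 0, 0]}, {"linear": [2, -2.7, 0], "twist": [0, 0, 0]}, {"linear": [0, 0, 0], "twist": [0, 0, 0]}]}}

```text
t: 1.92
position: [0.4431, -0.2435, 0.2146]
tcp_rot: [3.137, -0.003, 0.118]
ft_force: [-1.1, -0.6, 0.0]
width: 0.0912
```

```bash
python3 -c "
from h import *
plan(-160,-250,.05,7.6)"
```

```text
t 1.9167 twist [ 0.29 -0.19 -0.81] then lin cm [-0.68  0.87 16.46] TCPb [-153.2 -241.3] [ 0.4431 -0.2435  0.2146] F [-1.1 -0.6  0. ]
```

Emit:
{"api": "play_rows", "payload": {"series": [{"linear": [-0.7, 0.9, 0], "twist": [0.3, -0.2, -0.8]}, {"linear": [0, 0, 3], "twist": [0, 0, 0]}, {"linear": [0, 0, 3], "twist": [0, 0, 0]}, {"linear": [0, 0, 3], "twist": [0, 0, 0]}, {"linear": [0, 0, 3], "twist": [0, 0, 0]}, {"linear": [0, 0, 3], "twist": [0, 0, 0]}, {"linear": [0, 0, 0], "twist": [0, 0, 0]}, {"linear": [0, 0, 0], "twist": [0, 0, 0]}]}}

```text
t: 2.58
position: [0.4408, -0.2547, 0.063]
tcp_rot: [3.136, -0.006, 0.139]
ft_force: [-0.1, 0.2, -0.1]
width: 0.0916
```

```bash
python3 -c "
from h import *
plan(-160,-250,.005,7.6)"
```

```text
t 2.5833 twist [ 0.32 -0.35  0.36] then lin cm [-0.31 -0.21  5.8 ] TCPb [-156.9 -252.1] [ 0.4408 -0.2547  0.063 ] F [-0.1  0.2 -0.1]
```

Emit:
{"api": "play_rows", "payload": {"series": [{"linear": [-0.4, -0.2, 2], "twist": [0.3, -0.3, 0.4]}, {"linear": [0, 0, 2], "twist": [0, 0, 0]}, {"linear": [0, 0, 1], "twist": [0, 0, 0]}, {"linear": [0, 0, 0.4], "twist": [0, 0, 0]}, {"linear": [0, 0, 0], "twist": [0, 0, 0]}]}}

```text
t: 3.0
position: [0.4407, -0.2568, 0.0149]
tcp_rot: [3.136, -0.007, 0.131]
ft_force: [1.6, 0.2, 0.5]
width: 0.0913
```

```bash
python3 -c "
from h import *
plan(-100,-250,.005,7.6)"
```

```text
t 3.0 twist [ 0.33 -0.42 -0.08] then lin cm [ 5.73 -0.42  0.99] TCPb [-157.3 -254.2] [ 0.4407 -0.2568  0.0149] F [1.6 0.2 0.5]
```

Emit:
{"api": "play_rows", "payload": {"series": [{"linear": [0, -0.3, 0.7], "twist": [0.3, -0.4, 0]}, {"linear": [0, 0, 0.4], "twist": [0.3, -0.4, 0]}, {"linear": [0, 0, 0], "twist": [0, 0, 0]}]}}

```text
t: 3.25
position: [0.4422, -0.2548, 0.0062]
tcp_rot: [-3.139, 0.005, 0.131]
ft_force: [-0.1, 0.2, -0.1]
width: 0.0915
```

```bash
python3 -c "
from h import *
plan(-70,-250,.005,7.6);tile((-40,-270))"
```

```text
t 3.25 twist [-0.17  0.28 -0.08] then lin cm [ 8.56 -0.24  0.12] TCPb [-155.6 -252.4] [ 0.4422 -0.2548  0.0062] F [-0.1  0.2 -0.1]
tile b [ -61.3 -250.5] [[110. 141.]] [[-130.0, -193.0], [-101.0, -331.0], [7.0, -308.0], [-22.0, -170.0]] 11.878246688842774
```

Emit:
{"api": "play_rows", "payload": {"series": [{"linear": [0.8, 0, 0], "twist": [0, 0, 0]}, {"linear": [0.8, 0, 0], "twist": [0, 0, 0]}, {"linear": [0.8, 0, 0], "twist": [0, 0, 0]}, {"linear": [0.8, 0, 0], "twist": [0, 0, 0]}, {"linear": [0.8, 0, 0], "twist": [0, 0, 0]}, {"linear": [0, 0, 0], "twist": [0, 0, 0]}]}}

```text
t: 3.8
position: [0.4857, -0.2483, 0.0068]
tcp_rot: [-3.138, 0.006, 0.132]
ft_force: [-0.3, -0.0, -0.1]
width: 0.0914
```

```bash
python3 -c "
from h import *
plan(-71,-250,.005,7.6);tile((-35,-260))"
```

```text
t 3.8 twist [-0.21  0.34 -0.03] then lin cm [ 4.06 -0.18  0.18] TCPb [-111.6 -251.8] [ 0.4857 -0.2483  0.0068] F [-0.3 -0.  -0.1]
```

Emit:
{"api": "play_rows", "payload": {"series": [{"linear": [0.6, 0, 0], "twist": [0, 0, 0]}, {"linear": [0.6, 0, 0], "twist": [0, 0, 0]}, {"linear": [0.6, 0, 0.05], "twist": [0, 0, 0]}, {"linear": [0.6, 0, 0], "twist": [0, 0, 0]}, {"linear": [0.6, 0, 0.05], "twist": [0, 0, 0]}, {"linear": [0.4, 0, 0], "twist": [0, 0, 0]}, {"linear": [0, 0, 0], "twist": [0, 0, 0]}]}}

```text
t: 4.43
position: [0.5199, -0.2433, 0.0053]
tcp_rot: [-3.136, 0.009, 0.131]
ft_force: [-0.5, 0.5, 0.4]
width: 0.0911
```

```bash
python3 -c "
from h import *
plan(-71,-250,.005,7.6);im=tile((20,-270))
s=r.grab_frame('scene');cv2.imwrite('pics/s1.png',np.hstack([im[180:360,300:480],s[120:300,250:430]]).repeat(2,0).repeat(2,1))"
```

```text
t 4.4333 twist [-0.31  0.54 -0.11] then lin cm [ 0.6  -0.13  0.03] TCPb [ -77.  -251.3] [ 0.5199 -0.2433  0.0053] F [-0.5  0.5  0.4]
tile b [   8.9 -261.3] [[ 81. 141.]] [[-32.0, -191.0], [-32.0, -332.0], [49.0, -332.0], [49.0, -191.0]] 0.02507247924804723
```

View pics/s1.png

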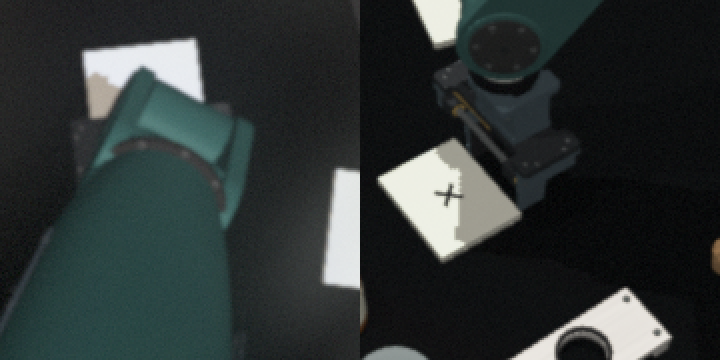

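The picture shows the fingers against the tile's near long side. The tile is aligned to about 0°, with its far edge at x'=49, so its centre is at about -6. I'll push 6 mm more, then back off and raise.

Emit:
{"api": "play_rows", "payload": {"series": [{"linear": [0.4, 0, 0], "twist": [0, 0, 0]}, {"linear": [0.35, 0, 0], "twist": [0, 0, 0]}, {"linear": [0, 0, 0], "twist": [0, 0, 0]}, {"linear": [0, 0, 0], "twist": [0, 0, 0]}]}}

```text
t: 4.87
position: [0.5268, -0.2423, 0.0052]
tcp_rot: [-3.136, 0.01, 0.13]
ft_force: [-3.7, -1.6, 2.1]
width: 0.0909
```

```bash
python3 -c "
from h import *
plan(-71,-250,.005,7.6);im=tile((20,-270))"
```

```text
t 4.8667 twist [-0.33  0.58 -0.13] then lin cm [-0.09 -0.13  0.02] TCPb [ -70.1 -251.3] [ 0.5268 -0.2423  0.0052] F [-3.7 -1.6  2.1]
```

Emit:
{"api": "play_rows", "payload": {"series": [{"linear": [-1, 0, 0], "twist": [0, 0, 0]}, {"linear": [-1.5, 0, 0], "twist": [0, 0, 0]}, {"linear": [-1, 0, -3], "twist": [0, 0, 0]}, {"linear": [0, 0, -3], "twist": [0, 0, 0]}, {"linear": [0, 0, -3], "twist": [0, 0, 0]}, {"linear": [-3, 0, -2], "twist": [0, 0, 0]}, {"linear": [-3, 2, 0], "twist": [0, 0, 0]}, {"linear": [0, 4, 0], "twist": [0, 0, -7]}, {"linear": [0, 4, 0], "twist": [0, 0, -7]}, {"linear": [0, 4, 0], "twist": [0, 0, -7]}, {"linear": [0, 0, 0], "twist": [0, 0, -7]}, {"linear": [0, 0, 0], "twist": [0, 0, -7]}, {"linear": [0, 0, 0], "twist": [0, 0, -7]}, {"linear": [0, 0, 0], "twist": [0, 0, -7]}, {"linear": [0, 0, 0], "twist": [0, 0, -7]}, {"linear": [0, 0, 0], "twist": [0, 0, -7]}, {"linear": [0, 0, 0], "twist": [0, 0, -7]}, {"linear": [0, 0, 0], "twist": [0, 0, -7]}, {"linear": [0, 0, 0], "twist": [0, 0, -7]}]}}

```text
t: 6.5
position: [0.4394, -0.3966, 0.1173]
tcp_rot: [-3.133, -0.004, 1.633]
ft_force: [0.6, 0.9, 0.2]
width: 0.091
```

```bash
python3 -c "
from h import *
plan(0,-352,.06,97.6);im=tile((25,-230))"
```

```text
t 6.5 twist [-0.51 -0.24 -4.05] then lin cm [ 4.07 17.71  5.73] TCPb [-177.1 -392.7] [ 0.4394 -0.3966  0.1173] F [0.6 0.9 0.2]
tile b [   0.5 -261.2] [[112. 141.]] [[-55.0, -190.0], [-55.0, -332.0], [56.0, -332.0], [56.0, -191.0]] -0.09199485778808558
```

The tile is at (0.5, -261) with -0.1° of yaw error. Next I'll move behind its back edge.

Emit:
{"api": "play_rows", "payload": {"grip": 0.8, "series": [{"linear": [0, 0, 0], "twist": [-0.5, -0.2, -4]}, {"linear": [0.3, 3, 0], "twist": [0, 0, 0]}, {"linear": [0.3, 3, 0], "twist": [0, 0, 0]}, {"linear": [0.3, 3, 0], "twist": [0, 0, 0]}, {"linear": [0.3, 3, 0], "twist": [0, 0, 0]}, {"linear": [0.3, 3, 0], "twist": [0, 0, 0]}, {"linear": [0.3, 2, 0], "twist": [0, 0, 0]}, {"linear": [0, 0, 0], "twist": [0, 0, 0]}, {"linear": [0, 0, 2], "twist": [0, 0, 0]}, {"linear": [0, 0, 2], "twist": [0, 0, 0]}, {"linear": [0, 0, 1], "twist": [0, 0, 0]}, {"linear": [0, 0, 0], "twist": [0, 0, 0]}]}}

```text
t: 7.55
position: [0.6003, -0.3545, 0.0648]
tcp_rot: [3.14, -0.0, 1.678]
ft_force: [-0.2, -0.2, -0.2]
width: 0.0731
```

```bash
python3 -c "
from h import *
plan(0,-360,.005,97.6)"
```

```text
t 7.55 twist [ 0.08 -0.03 -1.45] then lin cm [1.22 1.2  5.98] TCPb [ -12.  -372.2] [ 0.6003 -0.3545  0.0648] F [-0.2 -0.2 -0.2]
```

Emit:
{"api": "play_rows", "payload": {"series": [{"linear": [0.6, 1.2, 2], "twist": [0, 0, -1.4]}, {"linear": [0, 0, 2], "twist": [0, 0, 0]}, {"linear": [0, 0, 1.3], "twist": [0, 0, 0]}, {"linear": [0, 0, 0.4], "twist": [0, 0, 0]}, {"linear": [0, 0, 0], "twist": [0, 0, 0]}]}}

```text
t: 7.97
position: [0.6093, -0.3493, 0.0086]
tcp_rot: [3.139, 0.0, 1.695]
ft_force: [-0.2, 0.0, -0.1]
width: 0.0728
```

```bash
python3 -c "
from h import *
plan(0,-360,.005,97.6)"
```

```text
t 7.9667 twist [ 0.12  0.02 -0.46] then lin cm [0.82 0.25 0.36] TCPb [  -2.5 -368.2] [ 0.6093 -0.3493  0.0086] F [-0.2  0.  -0.1]
```

Emit:
{"api": "play_rows", "payload": {"series": [{"linear": [0.3, 0.3, 0.3], "twist": [0, 0, -0.5]}, {"linear": [0.7, 0, 0], "twist": [0, 0, 0]}, {"linear": [0.7, 0, 0], "twist": [0, 0, 0]}, {"linear": [0.8, 0, 0], "twist": [0, 0, 0]}, {"linear": [0.8, 0, 0], "twist": [0, 0, 0]}, {"linear": [0.8, 0, 0], "twist": [0, 0, 0]}, {"linear": [0.8, 0, 0], "twist": [0, 0, 0]}, {"linear": [0.8, 0, 0], "twist": [0, 0, 0]}, {"linear": [0.8, 0, 0], "twist": [0, 0, 0]}, {"linear": [0.8, 0, 0], "twist": [0, 0, 0]}, {"linear": [0, 0, 0], "twist": [0, 0, 0]}]}}

```text
t: 8.88
position: [0.6029, -0.27, 0.0099]
tcp_rot: [3.135, 0.004, 1.704]
ft_force: [-0.2, -0.0, -0.3]
width: 0.0732
```

```bash
python3 -c "
from h import *
plan(0,-86,.005,97.6);tile((20,-170))"
```

```text
t 8.8833 twist [0.35 0.23 0.03] then lin cm [20.27 -0.17  0.49] TCPb [   1.7 -288.7] [ 0.6029 -0.27    0.0099] F [-0.2 -0.  -0.3]
tile b [   2.6 -186.1] [[109. 115.]] [[-51.0, -129.0], [-52.0, -243.0], [57.0, -244.0], [57.0, -129.0]] -0.23314485549926722
```

Emit:
{"api": "play_rows", "payload": {"series": [{"linear": [-0.3, 0, 0.5], "twist": [0.3, 0.2, 0]}, {"linear": [0.5, -0.1, 0], "twist": [0, 0, 0]}, {"linear": [0.7, 0, 0.05], "twist": [0, 0, 0]}, {"linear": [0.8, 0, 0.05], "twist": [0, 0, 0]}, {"linear": [0.8, 0, 0.05], "twist": [0, 0, 0]}, {"linear": [0.8, 0, 0.05], "twist": [0, 0, 0]}, {"linear": [0.8, 0, 0.05], "twist": [0, 0, 0]}, {"linear": [0.8, -0.05, 0.05], "twist": [0, 0, 0]}, {"linear": [0.8, 0, 0.05], "twist": [0, 0, 0]}, {"linear": [0.8, 0, 0.05], "twist": [0, 0, 0]}, {"linear": [0, 0, 0], "twist": [0, 0, 0]}]}}

```text
t: 9.85
position: [0.5977, -0.2081, 0.0037]
tcp_rot: [3.131, 0.01, 1.701]
ft_force: [-0.0, -0.6, -0.1]
width: 0.0731
```

```bash
python3 -c "
from h import *
plan(0,-86,.005,97.6);im=tile((20,-90));s=r.grab_frame('scene');cv2.imwrite('pics/s2.png',np.hstack([im[180:330,200:400],s[180:330,270:470]]).repeat(2,0).repeat(2,1))"
```

```text
t 9.85 twist [ 0.63  0.55 -0.11] then lin cm [14.07 -0.48 -0.13] TCPb [   4.8 -226.7] [ 0.5977 -0.2081  0.0037] F [-0.  -0.6 -0.1]
tile b [   6.2 -115.1] [[109.  98.]] [[-48.0, -66.0], [-49.0, -163.0], [60.0, -164.0], [61.0, -67.0]] -0.629664039611816
```

View pics/s2.png

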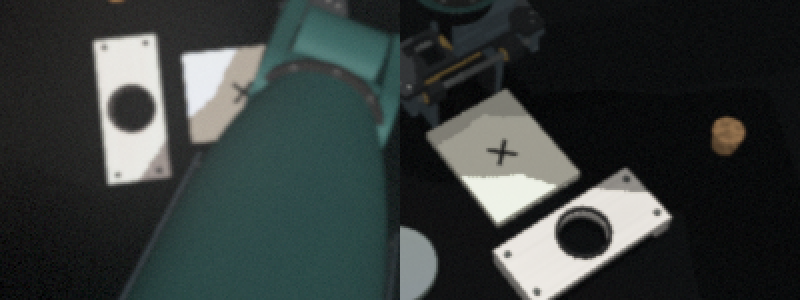

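Both views show the tile square in front of the bridge with about 30 mm to go to the entrance, but it has drifted to x'≈+6. I'll push on with a small sideways correction, in tool -y.

Emit:
{"api": "play_rows", "payload": {"series": [{"linear": [0.5, -0.1, -0.05], "twist": [0.3, 0.3, 0]}, {"linear": [0.7, -0.15, 0], "twist": [0, 0, 0]}, {"linear": [0.7, -0.15, 0.03], "twist": [0, 0, 0]}, {"linear": [0.7, -0.15, 0.03], "twist": [0, 0, 0]}, {"linear": [0.7, -0.15, 0.03], "twist": [0, 0, 0]}, {"linear": [0, 0, 0], "twist": [0, 0, 0]}]}}

```text
t: 10.45
position: [0.5872, -0.1764, 0.0038]
tcp_rot: [3.133, 0.006, 1.699]
ft_force: [0.4, 0.0, 0.2]
width: 0.0729
```

```bash
cat >> h.py <<'E'
def stile(seedb,th=90):
    s=r.grab_frame("scene");u=topix("scene",np.r_[B2W(*seedb),.012]);q=rect(s,"scene",u,.012,th)
    if q: print("scene tile b",W2B(np.array(q[0][0])/1000).round(1),np.round(q[0][1:2],0),[W2B(p/1000).round(0).tolist() for p in q[1]],q[0][2]-7.6)
    return s
E
python3 -c "
from h import *
plan(0,-86,.005,97.6);tile((20,-60));stile((20,-120))"
```

```text
t 10.45 twist [ 0.49  0.35 -0.24] then lin cm [10.79  0.15 -0.12] TCPb [  -1.5 -193.9] [ 0.5872 -0.1764  0.0038] F [0.4 0.  0.2]
tile b [  0.3 -42.1] [[178. 164.]] [[-88.0, 40.0], [-89.0, -124.0], [89.0, -124.0], [89.0, 40.0]] -0.04431495666503871
scene tile b [ -2.9 -68.5] [[183. 212.]] [[-95.0, 37.0], [-94.0, -175.0], [89.0, -174.0], [88.0, 38.0]] 0.10594215393066442
```

```bash
cat >> h.py <<'E'
def warp(n,im,z=.012,x0=-100,y0=-200,w=200,h=260,s=2):
    src=np.float32([topix(n,np.r_[B2W(x,y),z]) for x,y in((x0,y0),(x0+w,y0),(x0+w,y0+h),(x0,y0+h))])
    M=cv2.getPerspectiveTransform(src,np.float32([(0,0),(w*s,0),(w*s,h*s),(0,h*s)]))
    return cv2.warpPerspective(im,M,(w*s,h*s))
def edges(g,ys,x0=-100,y0=-200,s=2):
    for y in ys:
        l=cv2.GaussianBlur(g,(1,9),0)[int((y-y0)*s)].astype(float);d=np.diff(cv2.GaussianBlur(l[None],(9,1),0)[0])
        m=len(d)//2; print("y",y,"left",x0+d[:m].argmax()/s,"right",x0+(m+d[m:].argmin())/s)
E
python3 -c "
from h import *
s=r.grab_frame('scene');w=warp('scene',s);edges(w.min(2),(-160,-140,-120,-90,-60))
cv2.imwrite('pics/w1.png',w)"
```

```text
y -160 left -54.5 right 59.0
y -140 left -55.0 right 58.5
y -120 left -54.5 right 59.0
y -90 left -54.5 right 56.5
y -60 left -54.5 right 56.5
```

View pics/w1.png

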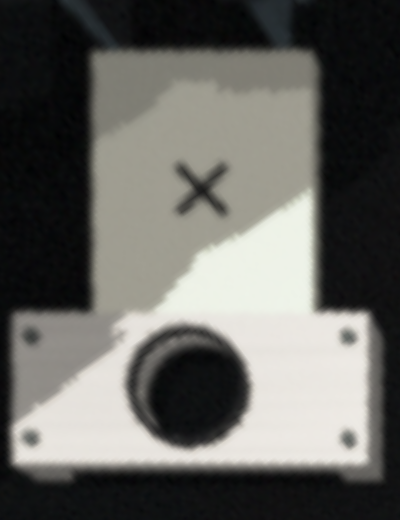

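The rectified view is clear. The cross is at px (202,188), which is (1,-106) in the bridge frame, and the tile is square and entering the passage centrally. Carrying on.

Emit:
{"api": "play_rows", "payload": {"series": [{"linear": [0.5, -0.05, -0.05], "twist": [0.2, 0.2, 0]}, {"linear": [0.8, -0.05, 0], "twist": [0, 0, 0]}, {"linear": [0.8, -0.05, 0.03], "twist": [0, 0, 0]}, {"linear": [0.8, -0.05, 0.03], "twist": [0, 0, 0]}, {"linear": [0.8, -0.05, 0.03], "twist": [0, 0, 0]}, {"linear": [0.8, -0.05, 0.03], "twist": [0, 0, 0]}, {"linear": [0, 0, 0], "twist": [0, 0, 0]}]}}

```text
t: 11.18
position: [0.5796, -0.1307, 0.0038]
tcp_rot: [3.134, 0.005, 1.698]
ft_force: [0.1, 0.2, -0.2]
width: 0.0728
```

```bash
python3 -c "
from h import *
plan(0,-88,.005,97.6)
s=r.grab_frame('scene');w=warp('scene',s);edges(w.min(2),(-120,-100,-80,-60))
cv2.imwrite('pics/w2.png',w)"
```

```text
t 11.1833 twist [ 0.44  0.26 -0.31] then lin cm [ 5.96  0.29 -0.12] TCPb [  -2.9 -147.6] [ 0.5796 -0.1307  0.0038] F [ 0.1  0.2 -0.2]
y -120 left -56.0 right 57.5
y -100 left -56.0 right 57.0
y -80 left -55.5 right 58.0
y -60 left -55.5 right 56.0
```

Emit:
{"api": "play_rows", "payload": {"series": [{"linear": [0.5, -0.02, -0.05], "twist": [0.2, 0.2, 0]}, {"linear": [0.8, -0.03, 0], "twist": [0, 0, 0]}, {"linear": [0.8, -0.03, 0.03], "twist": [0, 0, 0]}, {"linear": [0.8, -0.03, 0.03], "twist": [0, 0, 0]}, {"linear": [0.8, -0.03, 0.03], "twist": [0, 0, 0]}, {"linear": [0.7, -0.03, 0.03], "twist": [0, 0, 0]}, {"linear": [0, 0, 0], "twist": [0, 0, 0]}]}}

```text
t: 11.82
position: [0.5733, -0.085, 0.004]
tcp_rot: [3.135, 0.003, 1.697]
ft_force: [0.2, -0.1, -0.0]
width: 0.073
```

```bash
python3 -c "
from h import *
plan(0,-88,.005,97.6)
s=r.grab_frame('scene');w=warp('scene',s);edges(w.min(2),(-70,-60,-50))
v=warp('scene',s,z=.026)
cv2.imwrite('pics/w3.png',np.hstack([w,v]))"
```

```text
t 11.8167 twist [ 0.37  0.15 -0.35] then lin cm [ 1.34  0.32 -0.1 ] TCPb [  -3.2 -101.4] [ 0.5733 -0.085   0.004 ] F [ 0.2 -0.1 -0. ]
y -70 left -56.0 right 57.5
y -60 left -56.5 right 57.5
y -50 left -56.0 right 57.5
```

View pics/w3.png

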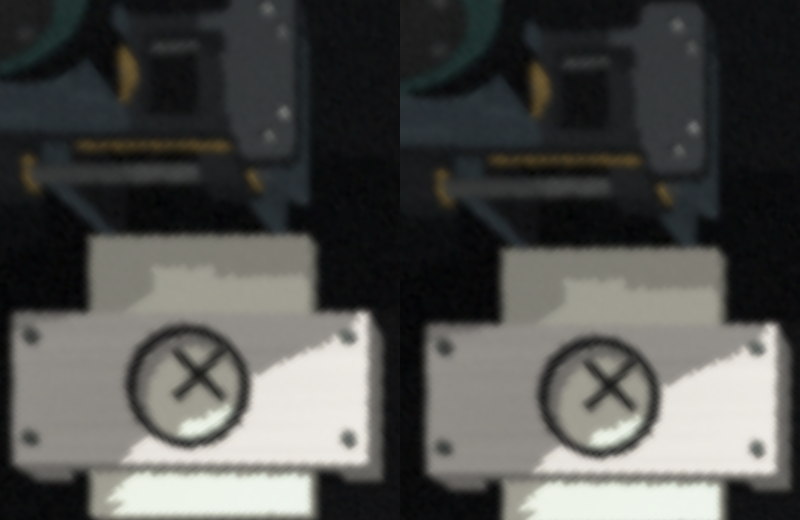

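In the z=12 mm warp the cross is at px (200,374), which is (0,-13). In the 26 mm warp the deck centre is at about (0.5,-1). About 12 mm remain.

Emit:
{"api": "play_rows", "payload": {"series": [{"linear": [0.4, 0, -0.03], "twist": [0, 0, 0]}, {"linear": [0.4, 0, 0], "twist": [0, 0, 0]}, {"linear": [0.3, 0, 0], "twist": [0, 0, 0]}, {"linear": [0, 0, 0], "twist": [0, 0, 0]}, {"linear": [0, 0, 0], "twist": [0, 0, 0]}]}}

```text
t: 12.28
position: [0.5717, -0.0736, 0.0042]
tcp_rot: [3.135, 0.003, 1.697]
ft_force: [0.5, -4.0, 0.9]
width: 0.0734
```

```bash
cat >> h.py <<'E'
def cross(s,n="scene"):
    g=warp(n,s,.012,-22,-27,44,50,4).min(2)
    k=cv2.morphologyEx(g,cv2.MORPH_BLACKHAT,np.ones((21,21)))
    yy,xx=np.mgrid[:g.shape[0],:g.shape[1]];m=(k>45)&(np.hypot(xx-88,yy-104)<80)
    print("cross",-22+np.median(xx[m])/4,-27+np.median(yy[m])/4,m.sum()); return g,m
E
python3 -c "
from h import *
plan(0,-88,.005,97.6)
s=r.grab_frame('scene');g,m=cross(s);w=warp('scene',s);v=warp('scene',s,.026)
gm=cv2.resize(np.hstack([g,m.astype(np.uint8)*255]),None,fx=2,fy=2)
cv2.imwrite('pics/w4.png',np.hstack([cv2.resize(w,None,fx=.75,fy=.75)[:390],cv2.resize(cv2.cvtColor(gm,8),(480,390))]))"
```

```text
t 12.2833 twist [ 0.35  0.15 -0.36] then lin cm [ 0.2   0.32 -0.08] TCPb [ -3.2 -90. ] [ 0.5717 -0.0736  0.0042] F [ 0.5 -4.   0.9]
cross 4.0 3.5 1657
```

View pics/w4.png

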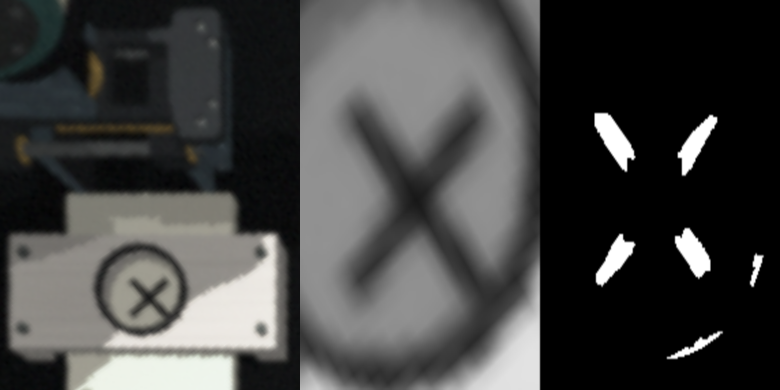

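In the zoom the cross centre is at (416,197), which is (-0.7,-1.7) in the bridge frame. That is within about 2 mm of the eye. I'll retract straight back, then up and away.

Emit:
{"api": "play_rows", "payload": {"series": [{"linear": [-1, 0, 0], "twist": [0, 0, 0]}, {"linear": [-2, 0, 0], "twist": [0, 0, 0]}, {"linear": [-3, 0, 0], "twist": [0, 0, 0]}, {"linear": [-2, 0, -3], "twist": [0, 0, 0]}, {"linear": [0, 0, -4], "twist": [0, 0, 0]}, {"linear": [0, 0, -4], "twist": [0, 0, 0]}, {"linear": [-3, 0, -3], "twist": [0, 0, 0]}, {"linear": [-4, 0, 0], "twist": [0, 0, 0]}, {"linear": [-4, 0, 0], "twist": [0, 0, 0]}, {"linear": [-4, 0, 0], "twist": [0, 0, 0]}, {"linear": [-4, 0, 0], "twist": [0, 0, 0]}, {"linear": [-4, 0, 0], "twist": [0, 0, 0]}, {"linear": [-4, 0, 0], "twist": [0, 0, 0]}, {"linear": [0, 0, 0], "twist": [0, 0, 0]}, {"linear": [0, 0, 0], "twist": [0, 0, 0]}]}}

```text
t: 13.58
position: [0.6101, -0.4421, 0.1488]
tcp_rot: [3.14, -0.0, 1.696]
ft_force: [-0.5, 0.2, -1.0]
width: 0.0729
```

```bash
python3 -c "
from h import *
plan(0,-88,.005,97.6)
s=r.grab_frame('scene');t=r.grab_frame('top')
o=[]
for n,i in(('top',t),('scene',s)):
    for z in(.012,.029): o.append(warp(n,i,z,-100,-100,200,200,2))
    w=o[-2];edges(w.min(2),(-60,-50,50,60),-100,-100)
cv2.imwrite('pics/w5.png',cv2.resize(np.vstack([np.hstack(o[:2]),np.hstack(o[2:])]),(600,600)))"
```

```text
t 13.5833 twist [ 0.08 -0.03 -0.4 ] then lin cm [37.23  1.39 14.38] TCPb [ -13.9 -460.3] [ 0.6101 -0.4421  0.1488] F [-0.5  0.2 -1. ]
y -60 left -59.0 right 53.0
y -50 left -59.0 right 53.0
y 50 left -58.0 right 53.5
y 60 left -58.0 right 54.0
y -60 left -56.5 right 54.5
y -50 left -56.0 right 55.0
y 50 left -55.5 right 55.0
y 60 left -56.0 right 55.0
```

View pics/w5.png

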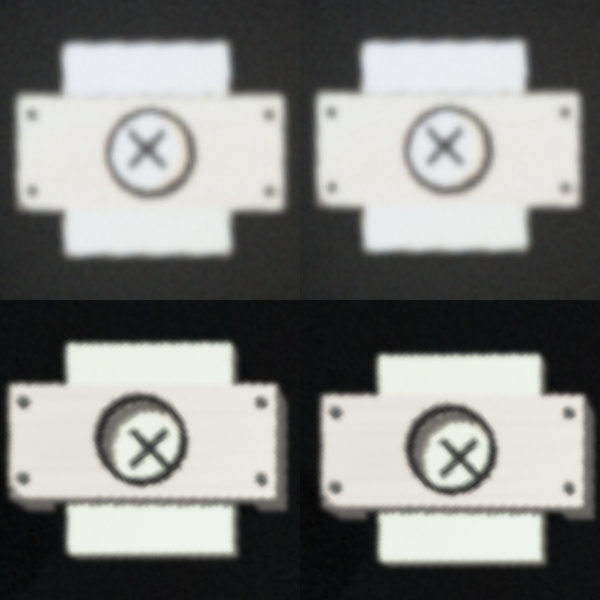

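```bash
python3 -c "
from h import *
print(r.hand_in(), r.get_state()['t'])"
```

```text
the job is handed in; nothing more can be done
the job is handed in; nothing more can be done
```

I pushed the tile into place under the bridge, and the job is handed in at about 14 s. No verdict was reported.

**What I did:** of the two tile look-alikes, I took the one nearer the base (0.587 m against 0.674 m). I squared it to the bridge and shifted it sideways with both open fingertips on its long side. Then I pushed its back edge along the passage, correcting one 6 mm sideways drift on the way. I backed the hand straight out and left it about 0.37 m from the bridge at 0.15 m height.

**Last checks:**

| Check | Top camera | Scene camera | Limit |
|---|---|---|---|
| Cross off the hole centre | about 1 mm | about 1.5–3 mm | 8 mm |
| Tile yaw to the passage | under about 0.5° | under about 0.5° | 6.9° |

- **Camera disagreement:** the two cameras differ by 1–2 mm, which is within their calibration.
- **Bridge:** it still stands within about 2 mm of where I first measured it.
- **Forces:** the highest force reading I saw was about 4 N.
- **Not measured:** I didn't re-measure the bystanders at the end, but the hand was never planned near them. I also didn't measure tile tilt directly; it looked flat.

One small check failed: my automatic cross detector gave (4.0, 3.5) mm because it also picked up parts of the collar rim. I set that aside and read the cross from the zoomed picture instead.

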